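# Knock a bearing out of a fixture pocket

## Task

The ball bearing is stuck below the rim of the pocket on top of the blue-sided knockout fixture: lift the red handle under the head until the knockout rod snaps past its detent and stays up by itself with the bearing raised on it, and let go. Then take the bearing, lay it flat in the green tray without dropping it, and finally push the rod back down until it snaps fully home. Leave the other things on the desk where they are.

Things in the scene. Friction and masses are not known exactly. Their poses are not given: they have to be found in the camera images.
- pocket (a point): Centre of the pocket's mouth, level with the flat aluminium top of the fixture, 150 mm above the desk. z is up, x points to the fixture's back; its front, with the handle, is the -x side. Pocket: round, 53.6 mm wide, 18 mm deep, with a 35 mm hole in its floor for the rod.
- fixture: Knockout fixture, fixed to the desk; origin on the pocket axis at desk level, axes as the pocket's. Base plate 130 x 120 x 12 mm; two blue side cheeks (outer faces 50 mm either side of the middle, front edges 25 mm in front of the pocket axis); on them an aluminium head 100 x 100 mm, from 120 to 150 mm above the desk, centred on the pocket axis.
- handle (a point): Grip point of the rod's red handle, a bar along the fixture's x, 12 mm wide (y), 16 mm high: mid-width, mid-height, 62 mm in front of the pocket axis, 55 mm above the desk when down. The bar ends 74 mm in front of the axis. The head juts out over it (underside 65 mm above), so a gripper pointing straight down does not fit: tilt it about 40 degrees, fingers pointing down and towards the fixture.
- rod_head (a point): Centre of the flat top of the knockout rod (round, 30 mm wide), which pushes the bearing from below: 131.5 mm above the desk (0.5 mm under the pocket's floor) with the rod down, 151.5 mm (1.5 mm above the rim) with it up.
- knockout (a joint): Height of the rod and handle (they move straight up), m: 0 fully down, 0.020 fully up. A detent holds it at either end: it takes about 10 N upward with the bearing on, or 6 N downward empty, until half-way, then snaps to the other end and stays when let go. Push it down by the handle, or on the rod head with closed fingers 10 to 14 mm below its raised height.
- bearing_mid (a point): The stuck steel ball bearing: a ring 52 mm across and 15 mm thick, 0.11 kg, origin at its centre half-way up, z along its axis. At the start it lies flat in the pocket with its top 3 mm below the rim; with the rod up its underside is 1.5 mm above the rim, and it can then be gripped by its outer ring from above.
- stuck_bearing: The same bearing; origin at the centre of its underside.
- tray: Green open tray fixed to the desk, 150 (its x) x 160 (its y) x 24 mm high, walls and floor 4 mm thick; origin at the centre of its underside, on the desk.
- blue_filter: Bystander: blue oil filter can, 76 mm across, 88 mm high, standing; origin at the centre of its underside.
- carton: Bystander: small red and white carton, 55 x 70 x 50 mm; origin at the centre of its underside.
- spare_bearing: Bystander: smaller ball bearing, 42 mm across, 12 mm thick, lying on the desk; origin at the centre of its underside.
Things that resemble listed ones, but are neither listed nor needed, are in the scene too. What is shaped like the stuck_bearing but turquoise is not meant.

How it is judged:
By the outcome, as a careful person would: the job done as asked, in the order asked, and still so for the second after the job is handed in, with the robot touching nothing.
It also fails if it takes over 59 s, if anything falls off the work surface, if the arm or the gripper's body presses on something with over 40 N, if the wrist force passes 120 N, or if a joint passes its speed limit or range.

## Robot

A 6-joint arm with a two-finger parallel gripper is mounted at the origin on a cart in front of the work surface, level with it; the furniture and walls round the work are solid. World frame = base frame: x ahead of the robot, y to its left, z up, the work surface at z = 0. Lengths are in mm, angles in rad, forces in N, time in s.
With the tool pointing down it reaches from about 300 to 1000 mm from the base axis. Payload 5.1 kg.
Tool frame: the origin (TCP) lies between the finger pads; the fingertips stand 8 mm ahead of it and the grasp point (between the pads) lies 11 mm behind it; z points along the fingers, y is the line along which they close (so a half turn about z gives the same grasp; the last joint's range is limited). The gripper opens to 95 mm and grips with 3 to 60 N. Pads are 20 mm wide; open, the fingers measure 119 mm over their backs; the gripper's body (75 mm by 180 mm) begins 59 mm behind the grasp point.
Start: joints at [1.12, 0.124, 1.65, -0, 1.367, -0.083], TCP at [233.736, 606.508, 222.656] pointing down, gripper open.
Joint ranges: [-2.61, 2.61], [-1.02, 2.33], [0.03, 2.71], [-1.35, 4.49], [0.32, 2.68], [-2.91, 2.91]. Speed limits (rad/s): [2.57, 2.57, 3.14, 3.14, 3.14, 3.14].

## Interface

Orientations are given as a rotation vector (axis times angle).
In Python, from cell import * gives the robot as it stands.
- The arm moves only by the tool jog_arm, never from a script. Its argument "increments" is a list of rows, each a list of 7 numbers: the shift along the tool's x, y, z in units of 40 mm (1.0 is 40 mm), then the turn, a rotation vector about the tool's x, y, z in units of 5 degrees (1.0 is 5 degrees), then the opening, from 0 (shut) to 1 (fully open). In form: [[dx, dy, dz, rx, ry, rz, gripper], ...]. A call has 1 to 12 rows; each row is the pose to reach, as a shift and turn from the pose commanded when the call began, along the tool's axes at that moment; what a row does not reach only later rows make up. A row lasts 1/12 s, in which the tool goes at most 41.7 mm and 7.16 degrees, less where a joint would pass 70% of its speed; a pose out of reach is approached as far as the arm can. A call with a gripper value outside its range is refused whole. The fingers move at their own pace and stop on an object; "force" is the grip in N (left out, the last holds). Time passes only in rows, so rows that repeat a pose let the fingers close. It gives the time, the measured TCP pose, the force, the opening and the grip force at its end, in the units of the state.
- state(): the state, without advancing time (a new reading comes with each control period).
- grab_frame(name): name is "scene" or "top" or "wrist"; returns a dict with "color" (420x560x3 uint8, red, green, blue), "z_map" (420x560 float32, mm along the optical axis (not along the pixel's ray), 0 where there is no reading), "fov_y" (degrees; the focal length in pixels is half the picture's height over the tangent of half this angle, whatever the lens; pixels are square), "cx", "cy" (the principal point, pixels), "world_to_cam" (4x4, takes a point from world to camera coordinates). Camera axes: x right, y up, looking along -z (the intrinsics and any distortion apply to the point x, -y, -z); pixel columns grow to the right and rows downward; lengths in mm; the calibration is good to about 2 mm. The wrist camera is an equidistant fisheye: a pixel r from the principal point sees the ray r / f radians off the axis. A picture is of the moment at which its call begins.
- job_done(): hands the job in; it is judged then, once.
The state is a dict: "time_s": time; "q": joint angles; "qd": joint speeds; "effort": joint torques, N m; "tcp_pos": TCP position; "tcp_rot": TCP orientation; "force": force on the tool from outside, world axes, zero at the start; "ft_torque": the same for the moment, N m; "finger_gap": finger opening in mm; "finger_force": force on a finger pad.
Only numpy, scipy, OpenCV 4.12 (cv2) and the standard library are available. Lean on these libraries where they do the work, as an engineer would, in place of code of your own. Each camera call takes 0.05 s, during which the arm holds its last target. There are 200 camera calls.

## Working session

There is one attempt and no reset: what is moved stays moved. The work goes in short steps, Python scripts to look and compute and a tool call to move; the robot and the scene stay as the last step left them, time stands still between calls to the robot, and variables do not carry over. Pictures are saved under pics/ and viewed, at most 10 in all, crops included, and the job is handed in when it is done.

Besides the shell and the picture viewer there is one more tool, called after "Request:" as name(argument=value, ...) on one line, values as JSON. jog_arm: Moves the arm, as the interface text tells. Its arguments: {"type":"object","properties":{"increments":{"type":"array","items":{"type":"array","items":{"type":"number"}}},"force":{"type":"number"}},"required":["increments"]}

```bash
mkdir -p pics; ls; cat > h.py <<'E'
from cell import *
import numpy as np, cv2
from scipy.spatial.transform import Rotation as R
def grab(n,fn=None):
    f=grab_frame(n); np.savez('last_%s.npz'%n,**{k:np.array(v) for k,v in f.items()})
    if fn: cv2.imwrite('pics/'+fn,cv2.cvtColor(f['color'],cv2.COLOR_RGB2BGR))
    return f
def cloud(f):
    # world coords per pixel (pinhole)
    h,w=f['z_map'].shape; fo=h/2/np.tan(np.radians(float(f['fov_y']))/2)
    u,v=np.meshgrid(np.arange(w),np.arange(h)); z=f['z_map'].astype(float)
    P=np.stack([(u-f['cx'])/fo*z,-(v-f['cy'])/fo*z,-z,np.ones_like(z)],-1)
    W=P@np.linalg.inv(f['world_to_cam']).T
    W=W[...,:3]; W[z==0]=np.nan
    return W
E
python3 - <<'E'
from h import *
s=state(); print(s)
for n in ['scene','top']:
    f=grab(n,n+'0.png'); print(n,f['fov_y'],f['cx'],f['cy'],f['world_to_cam'].round(3).tolist(), (f['z_map']==0).mean())
E
```

```text
pics
{'time_s': 0.0, 'q': array([ 1.12039605e+00,  1.24468922e-01,  1.65165993e+00, -1.05625031e-05,
        1.36747450e+00, -8.25572367e-02]), 'qd': array([ 0.00017064, -0.0007655 ,  0.00072937,  0.00150668,  0.00038634,
       -0.00105721]), 'effort': array([ 3.99902565e-04, -4.17621839e+01, -3.59927917e+01,  7.75291608e-02,
        4.94349562e-02, -1.83258758e-04]), 'tcp_pos': array([233.47737319, 605.96072554, 221.41875572]), 'tcp_rot': array([-5.74455828e-01, -3.08809515e+00,  3.05069862e-03]), 'force': array([ 0.30222099, -0.74451699,  0.40622559]), 'ft_torque': array([-0.02312311, -0.03008905, -0.05358589]), 'finger_force': 0.0, 'finger_gap': 95.14586373714162}
scene 49.79899508772853 278.81387020024476 210.75287473913434 [[0.883, -0.469, -0.009, -387.747], [0.335, 0.616, 0.713, -232.669], [-0.329, -0.633, 0.701, -1073.361], [0.0, 0.0, 0.0, 1.0]] 0.007185374149659864
top 45.55063260166879 274.6879536901662 205.69685929942708 [[-0.03, -0.999, -0.031, 29.653], [0.997, -0.032, 0.063, -473.913], [-0.064, -0.029, 0.998, -1156.868], [0.0, 0.0, 0.0, 1.0]] 0.004060374149659864
```

```bash
ls pics
```

```text
scene0.png
top0.png
```

View pics/top0.png

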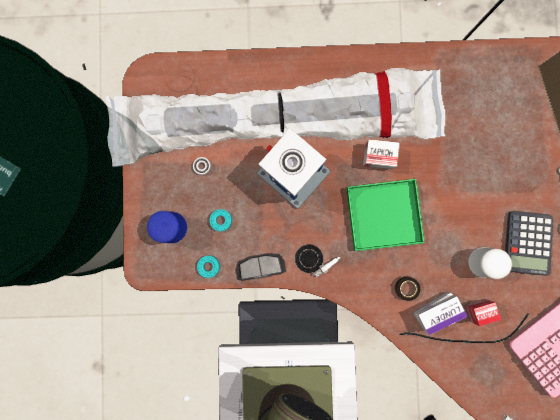

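View pics/scene0.png

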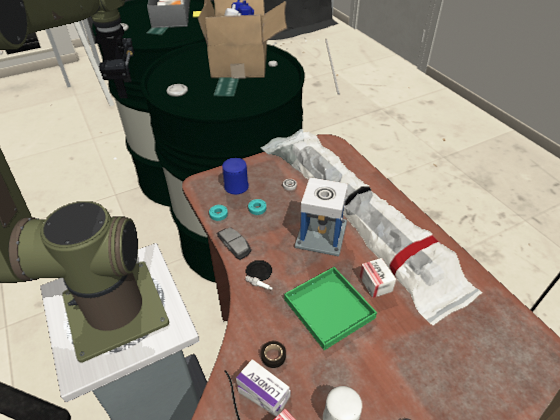

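The top view shows the fixture head at (292,162), with a red spot at its upper-left edge (269,148) that is probably the handle. The tray is at (386,215), the carton at (382,153), the spare bearing at (201,165), the filter at (167,227), and a bag lies behind the fixture. The scene view agrees and shows blue cheeks on the side facing the camera.

```bash
cat > m.py <<'E'
from h import *
for n in ['top','scene']:
    f=dict(np.load('last_%s.npz'%n)); W=cloud(f); c=f['color'].astype(int)
    X,Y,Z=W[...,0],W[...,1],W[...,2]
    print(n,'desk z',np.nanmedian(Z[(abs(X-450)<150)&(abs(Y)<300)&(Z<30)]))
    box=(X>300)&(X<800)&(abs(Y)<350)
    m=box&(Z>142)&(Z<156)&(c.min(-1)>120)
    k=(cv2.connectedComponentsWithStats(m.astype(np.uint8)))
    i=1+np.argmax(k[2][1:,4]); m=k[1]==i
    r=cv2.minAreaRect(np.stack([X[m],Y[m]],-1).astype(np.float32)); print('head',r,np.median(Z[m]),k[2][i,4])
    hx,hy=r[0]
    red=box&(c[...,0]>110)&(c[...,1]<50)&(c[...,2]<50)&(np.hypot(X-hx,Y-hy)<130)
    print('red',red.sum(),np.c_[W[red],c[red]].round(0)[:40:2].tolist())
    bl=box&(c[...,2]>c[...,0]+30)&(np.hypot(X-hx,Y-hy)<100)&(Z>5)&(Z<118)
    print('blue',bl.sum(),np.nanmedian(W[bl],0))
    g=(c[...,1]>130)&(c[...,0]<80)&(c[...,2]<130)&box
    k=(cv2.connectedComponentsWithStats(g.astype(np.uint8)));i=1+np.argmax(k[2][1:,4]);g=k[1]==i
    r=cv2.minAreaRect(np.stack([X[g],Y[g]],-1).astype(np.float32)); print('tray',r,np.percentile(Z[g],[2,50,98]))
    a=np.radians(np.arange(0,360,15))
    near=box&(np.hypot(X-hx,Y-hy)<170)&(Z>15)&(np.hypot(X-hx,Y-hy)>78)
    th=np.degrees(np.arctan2(Y-hy,X-hx))[near]; rr=np.hypot(X-hx,Y-hy)[near]
    for t in range(-180,180,20):
        s=(th>=t)&(th<t+20)
        if s.sum()>3: print(t,s.sum(),'rmin %.0f zmax %.0f'%(rr[s].min(),Z[near][s].max()))
f=dict(np.load('last_scene.npz'))
cv2.imwrite('pics/fx.png',cv2.resize(f['color'][165:265,270:370,::-1],(500,500),interpolation=cv2.INTER_CUBIC))
f=dict(np.load('last_top.npz'))
cv2.imwrite('pics/fxt.png',cv2.resize(f['color'][110:220,240:350,::-1],(500,500),interpolation=cv2.INTER_CUBIC))
cv2.imwrite('pics/both.png',np.hstack([cv2.resize(cv2.imread('pics/fx.png'),(400,400)),cv2.resize(cv2.imread('pics/fxt.png'),(400,400))]))
E
python3 m.py
```

```text
top desk z 1.0667586484939875
head ((557.7782592773438, -27.303321838378906), (100.15547943115234, 100.09749603271484), 47.03865051269531) 149.78999167893892 1968
red 16 [[607.0, 22.0, 63.0, 162.0, 42.0, 35.0], [604.0, 24.0, 67.0, 165.0, 35.0, 34.0], [605.0, 20.0, 65.0, 165.0, 36.0, 33.0], [603.0, 27.0, 64.0, 160.0, 44.0, 37.0], [603.0, 22.0, 61.0, 164.0, 31.0, 26.0], [601.0, 27.0, 62.0, 135.0, 39.0, 29.0], [600.0, 22.0, 66.0, 167.0, 34.0, 32.0], [599.0, 25.0, 58.0, 132.0, 40.0, 35.0]]
blue 68 [511.30619846 -10.88144739  62.72897496]
tray ((445.63177490234375, -239.02511596679688), (147.7769012451172, 157.41639709472656), 4.902988433837891) [-0.14799462  5.00285326 27.00063037]
-140 29 rmin 150 zmax 31
-120 58 rmin 135 zmax 30
-100 15 rmin 78 zmax 54
-80 125 rmin 132 zmax 68
-60 658 rmin 98 zmax 91
-40 778 rmin 83 zmax 89
-20 775 rmin 78 zmax 86
0 762 rmin 78 zmax 98
20 791 rmin 81 zmax 90
40 607 rmin 99 zmax 88
60 35 rmin 154 zmax 72
scene desk z 2.0662801893492997
head ((556.2237548828125, -25.314132690429688), (108.6920166015625, 100.4137954711914), 47.11350631713867) 150.02409390834146 1105
red 0 []
blue 346 [528.89981009 -34.60694854  59.42987598]
tray ((445.9000549316406, -239.08135986328125), (151.85601806640625, 159.78562927246094), 4.96259069442749) [ 1.37714877  5.66371211 25.6518879 ]
-180 5 rmin 78 zmax 19
-140 35 rmin 151 zmax 28
-120 72 rmin 80 zmax 29
-100 14 rmin 79 zmax 49
-80 134 rmin 134 zmax 68
-60 533 rmin 98 zmax 89
-40 447 rmin 82 zmax 85
-20 456 rmin 78 zmax 85
0 388 rmin 78 zmax 98
20 185 rmin 102 zmax 90
40 170 rmin 138 zmax 88
60 12 rmin 162 zmax 68
```

View pics/both.png

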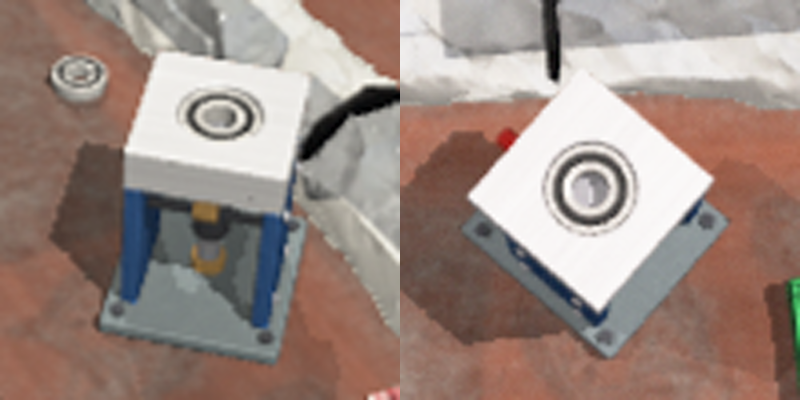

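The handle faces away from the robot at azimuth 47°: the red points at r≈70, z≈63 match the stated bar tip. The bag lies close on that side, so I'll check clearance for the tilted gripper.

```bash
cat > hm.py <<'E'
from h import *
P=np.concatenate([cloud(dict(np.load('last_%s.npz'%n))).reshape(-1,3) for n in ['top','scene']])
P=P[~np.isnan(P).any(1)]
a=np.radians(47); d=P[:,:2]-[557.5,-27]
r=d@[np.cos(a),np.sin(a)]; l=d@[-np.sin(a),np.cos(a)]
print('rows r 60..280, cols lateral -110..110 (left+)')
print('       ',*['%4d'%t for t in range(-110,111,20)])
for t in range(60,290,15):
    o=[]
    for u in range(-110,111,20):
        s=(abs(r-t)<7.5)&(abs(l-u)<10); o.append('%4.0f'%np.percentile(P[s,2],98) if s.sum() else '   .')
    print('%4d   '%t,*o)
f=dict(np.load('last_top.npz'));W=cloud(f);c=f['color'].astype(int)
m=(np.hypot(W[...,0]-557.5,W[...,1]+27)<32)
dark=m&(c.max(-1)<110)
print('bearing dark ring',np.nanmean(W[dark],0), cv2.minEnclosingCircle(W[dark][:,:2].astype(np.float32)),dark.sum())
E
python3 hm.py
```

```text
rows r 60..280, cols lateral -110..110 (left+)
        -110  -90  -70  -50  -30  -10   10   30   50   70   90  110
  60      77   75   67   62   13  131   66   14   29    3    5    5
  75      82   81   80   82   58   64   65    5    5    4    5    5
  90      85   84   91   86   64   58    4    3    3    5    4    5
 105      82   97   93   79   77   71   46    3    6    4    3    5
 120      86   94   86   87   86   77   71    5    4    4    3    4
 135      83   84   86   89   86   79   78   74    5    4    4    4
 150      75   74   84   90   87   82   82   83   59    4    4   11
 165       5   70   79   87   88   85   88   89   69   53    4   15
 180       4   61   75   88   89   89   93   94   87   65   55   16
 195       4    5   60   80   87   92   94   96   94   84   77   47
 210       5    4    5   66   83   92   92   97   97   97   86   69
 225       5    5    6    5   64   90   88   95   95   95   93   79
 240       4    5    3    4   55   84   84   90   91   95   93   86
 255       4    4    6    5    4   59   81   86   87   90   93   90
 270       4    5    5    4    4    6   79   85   87   90   95   92
 285       4    5    4    5    4    4   59   78   81   91   94   92
bearing dark ring [557.17312346 -27.85450117 146.38674861] ((557.4324340820312, -27.839847564697266), 20.45941162109375) 101
```

```bash
cat >> h.py <<'E'
A=np.radians(47.0); C=np.array([557.5,-27.4]); H=np.array([np.cos(A),np.sin(A),0]); L=np.array([-np.sin(A),np.cos(A),0]); Zu=np.array([0,0,1.])
def rot(z,y):
    return np.stack([np.cross(y,z),y,z],1)
def inc(p,Rt):
    s=state(); R0=R.from_rotvec(s['tcp_rot']).as_matrix()
    d=R0.T@(np.array(p)-s['tcp_pos'])/40; w=R.from_matrix(R0.T@Rt).as_rotvec(degrees=True)/5
    print('inc',d.round(3),w.round(2),'| mm',np.linalg.norm(d*40).round(1),'deg',np.linalg.norm(w*5).round(1),'| tcp',s['tcp_pos'].round(1),'q',s['q'].round(2),'t',round(s['time_s'],2),'gap',round(s['finger_gap'],1),'F',s['force'].round(1))
def tilt(deg,sgn=1):
    t=np.radians(deg); return rot(-np.sin(t)*H-np.cos(t)*Zu, sgn*L)
def bar(r,back=0,z=55,deg=25,lat=0):
    zt=tilt(deg)[:,2]
    return np.r_[C,0]+r*H+lat*L+z*Zu+zt*(2-back)
E
python3 - <<'E'
from h import *
R0=R.from_rotvec(state()['tcp_rot']).as_matrix(); print(R0.round(2))
for s in (1,-1):
    print(s,bar(64,110).round(1)); inc(bar(64,110),tilt(25,s))
P=np.concatenate([cloud(dict(np.load('last_%s.npz'%n))).reshape(-1,3) for n in ['top','scene']])
P=P[~np.isnan(P).any(1)]
d=P-np.r_[C,0]; r=d@H; l=d@L
print([t for t in range(-42,31,6)])
for t in range(60,110,6): print(t,['%.0f'%P[(abs(r-t)<3)&(abs(l-u)<3),2].max() if ((abs(r-t)<3)&(abs(l-u)<3)).any() else '.' for u in range(-42,31,6)])
E
```

```text
[[-0.93  0.36 -0.  ]
 [ 0.36  0.93 -0.  ]
 [ 0.   -0.   -1.  ]]
1 [632.3  52.8 152.9]
inc [-14.276  -9.318   1.731] [  2.95   4.38 -13.39] | mm 685.4 deg 72.0 | tcp [233.5 606.  221.5] q [ 1.12  0.12  1.65 -0.    1.37 -0.08] t 0.1 gap 94.9 F [-1.2  0.1 -0.5]
-1 [632.3  52.8 152.9]
inc [-14.276  -9.318   1.731] [ 4.86 -3.27 21.98] | mm 685.4 deg 113.7 | tcp [233.5 606.  221.5] q [ 1.12  0.12  1.65 -0.    1.37 -0.08] t 0.1 gap 94.9 F [-1.2  0.1 -0.5]
[-42, -36, -30, -24, -18, -12, -6, 0, 6, 12, 18, 24, 30]
60 ['.', '.', '.', '.', '13', '12', '.', '11', '.', '.', '.', '.', '.']
66 ['54', '.', '.', '.', '.', '.', '62', '66', '64', '.', '.', '.', '.']
72 ['57', '53', '0', '2', '-1', '2', '62', '67', '64', '0', '2', '5', '4']
78 ['57', '62', '56', '4', '0', '1', '.', '0', '4', '3', '5', '6', '2']
84 ['60', '61', '60', '53', '2', '1', '5', '6', '2', '3', '3', '4', '2']
90 ['65', '63', '60', '61', '58', '5', '3', '2', '5', '2', '4', '1', '2']
96 ['66', '65', '64', '62', '63', '63', '3', '-0', '3', '2', '1', '3', '1']
102 ['71', '69', '65', '62', '64', '67', '52', '3', '1', '3', '4', '3', '2']
108 ['77', '76', '77', '74', '74', '71', '66', '47', '3', '3', '1', '2', '4']
```

```bash
python3 - <<'E'
from h import *
f=grab_frame('wrist'); s=state(); R0=R.from_rotvec(s['tcp_rot']).as_matrix()
M=np.linalg.inv(f['world_to_cam']); print('cam pos in tool',(R0.T@(M[:3,3]-s['tcp_pos'])).round(1),'axis',(R0.T@-M[:3,2]).round(2),f['fov_y'])
E
```

```text
cam pos in tool [  66.5   -0.5 -160.9] axis [-0.24  0.    0.97] 65.70646984690485
```

```bash
python3 - <<'E'
from h import *
print(bar(64,180)); inc(bar(64,180),tilt(25,-1))
E
```

```text
[652.45193818  74.42348746 216.32278609]
inc [-14.552  -8.637   0.146] [ 4.86 -3.27 21.98] | mm 676.9 deg 113.7 | tcp [233.5 606.1 221.7] q [ 1.12  0.12  1.65  0.    1.37 -0.08] t 0.15 gap 95.4 F [ 0.9  0.  -0.1]
```

Request:
jog_arm(increments=[[-1,-0.6,-0.5,0.3,-0.2,1.4,1],[-2,-1.2,-0.5,0.6,-0.4,2.8,0.5],[-3,-1.8,-0.5,0.9,-0.6,4.2,0.3],[-4,-2.4,-0.5,1.2,-0.8,5.6,0.3],[-5,-3,-0.5,1.5,-1,7,0.3],[-6,-3.6,-0.5,1.8,-1.2,8.4,0.3],[-7,-4.2,-0.5,2.2,-1.4,9.8,0.3],[-8,-4.8,-0.5,2.5,-1.6,11.2,0.3],[-9,-5.4,-0.5,2.8,-1.8,12.6,0.3],[-10,-6,-0.5,3.1,-2,14,0.3],[-11,-6.6,-0.5,3.4,-2.2,15.4,0.3],[-12,-7.2,-0.5,3.7,-2.5,16.8,0.3]])

```text
time_s: 1.15
tcp_pos: [540.0, 213.2, 242.4]
tcp_rot: [2.357, 1.795, -0.485]
force: [1.1, 0.6, 0.2]
finger_gap: 30.4
finger_force: 0.0
```

```bash
python3 - <<'E'
from h import *
inc(bar(64,180),tilt(25,-1))
E
```

```text
inc [-2.28   3.711  1.182] [ 1.17 -0.82  5.31] | mm 180.5 deg 27.5 | tcp [540.  213.2 242.4] q [ 0.39  0.14  1.62 -0.22  1.65  0.67] t 1.15 gap 30.4 F [1.1 0.6 0.2]
```

Request:
jog_arm(increments=[[-0.5,0.8,0.2,0.25,-0.2,1.2,0.3],[-1,1.6,0.5,0.5,-0.4,2.4,0.3],[-1.5,2.4,0.8,0.75,-0.6,3.6,0.3],[-2,3.2,1,1,-0.7,4.8,0.3],[-2.28,3.71,1.18,1.17,-0.82,5.3,0.3],[-2.28,3.71,1.18,1.17,-0.82,5.3,0.3],[-2.28,3.71,1.18,1.17,-0.82,5.3,0.3]])

```text
time_s: 1.73
tcp_pos: [652.5, 75.8, 214.8]
tcp_rot: [2.667, 1.168, -0.594]
force: [-1.0, -0.4, 0.3]
finger_gap: 28.6
finger_force: 0.0
```

```bash
python3 - <<'E'
from h import *
inc(bar(64,100),tilt(25,-1))
E
```

```text
inc [-0.04   0.025  1.976] [-0.02  0.    0.06] | mm 79.1 deg 0.3 | tcp [652.5  75.8 214.8] q [ 0.15  0.36  1.42 -0.27  1.7   0.9 ] t 1.73 gap 28.6 F [-1.  -0.4  0.3]
```

Request:
jog_arm(increments=[[0,0,0.5,0,0,0,0.3],[-0.02,0.01,1,0,0,0,0.3],[-0.04,0.02,1.5,0,0,0,0.3],[-0.04,0.02,1.98,0,0,0,0.3],[-0.04,0.02,1.98,0,0,0,0.3],[-0.04,0.02,1.98,0,0,0,0.3]])

```text
time_s: 2.23
tcp_pos: [628.0, 52.0, 144.7]
tcp_rot: [2.664, 1.172, -0.593]
force: [0.2, -0.4, 0.1]
finger_gap: 28.5
finger_force: 0.0
```

```bash
python3 - <<'E'
from h import *
inc(bar(64,100),tilt(25,-1))
f=grab('wrist','w1.png')
# project expected points
def proj(p):
    c=f['world_to_cam']@np.r_[p,1]; x,y,z=c[0],-c[1],-c[2]; th=np.arctan2(np.hypot(x,y),z); fo=210/np.tan(np.radians(f['fov_y'])/2); k=fo*th/np.hypot(x,y); return np.round([f['cx']+k*x,f['cy']+k*y])
for r in (50,62,74): print(r,proj(np.r_[C,0]+r*H+63*Zu),[proj(np.r_[C,0]+r*H+63*Zu+s*L) for s in (6,-6)])
E
```

```text
inc [-0.008  0.065  0.028] [0.  0.  0.1] | mm 2.8 deg 0.5 | tcp [628.   52.  144.7] q [ 0.12  0.36  1.56 -0.28  1.57  0.91] t 2.23 gap 28.5 F [ 0.2 -0.4  0.1]
50 [283. 237.] [array([276., 237.]), array([290., 237.])]
62 [283. 226.] [array([276., 226.]), array([291., 227.])]
74 [283. 215.] [array([276., 215.]), array([291., 215.])]
```

View pics/w1.png

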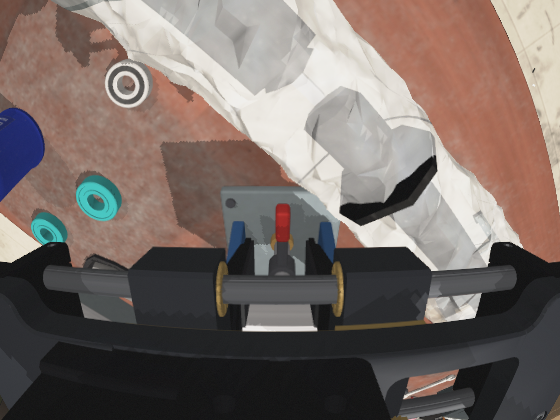

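The wrist view shows the red handle running from (283,205) to (283,245). The projected axis falls at column 283 and sits between the fingers, so I'll advance.

Request:
jog_arm(increments=[[0,0.06,0.4,0,0,0.1,0.3],[0,0.06,0.8,0,0,0.1,0.3],[0,0.06,1.2,0,0,0.1,0.3],[0,0.06,1.6,0,0,0.1,0.3],[0,0.06,1.8,0,0,0.1,0.3],[0,0.06,2.0,0,0,0.1,0.3],[0,0.06,2.0,0,0,0.1,0.3]])

```text
time_s: 2.87
tcp_pos: [607.9, 24.8, 72.3]
tcp_rot: [2.669, 1.158, -0.59]
force: [0.1, 0.4, -0.5]
finger_gap: 28.7
finger_force: 0.0
```

```bash
python3 - <<'E'
from h import *
inc(bar(64,0),tilt(25,-1))
E
```

```text
inc [-0.01  -0.032  0.532] [ 0.01 -0.01 -0.02] | mm 21.3 deg 0.1 | tcp [607.9  24.8  72.3] q [ 0.09  0.38  1.66 -0.29  1.44  0.92] t 2.87 gap 28.7 F [ 0.1  0.4 -0.5]
```

Request:
jog_arm(increments=[[0,-0.03,0.2,0,0,0,0.3],[0,-0.03,0.4,0,0,0,0.3],[0,-0.03,0.53,0,0,0,0.3],[0,-0.03,0.53,0,0,0,0.3],[0,-0.03,0.53,0,0,0,0.3]])

```text
time_s: 3.28
tcp_pos: [600.9, 18.7, 53.1]
tcp_rot: [2.669, 1.157, -0.59]
force: [0.5, 0.2, 0.2]
finger_gap: 28.7
finger_force: 0.0
```

Request:
jog_arm(increments=[[0,0,0,0,0,0,0],[0,0,0,0,0,0,0],[0,0,0,0,0,0,0],[0,0,0,0,0,0,0],[0,0,0,0,0,0,0],[0,0,0,0,0,0,0]], force=50)

```text
time_s: 3.78
tcp_pos: [601.0, 19.4, 53.8]
tcp_rot: [2.67, 1.158, -0.589]
force: [-2.6, 3.8, 2.1]
finger_gap: 11.6
finger_force: 50.0
```

```bash
python3 - <<'E'
from h import *
s=state(); R0=R.from_rotvec(s['tcp_rot']).as_matrix()
inc(s['tcp_pos']+[0,0,24],R0)
E
```

```text
inc [-0.253  0.001 -0.544] [0. 0. 0.] | mm 24.0 deg 0.0 | tcp [601.   19.4  53.8] q [ 0.08  0.39  1.68 -0.29  1.41  0.93] t 3.78 gap 11.6 F [-2.6  3.8  2.1]
```

Request:
jog_arm(increments=[[-0.03,0,-0.06,0,0,0,0],[-0.06,0,-0.12,0,0,0,0],[-0.08,0,-0.18,0,0,0,0],[-0.11,0,-0.24,0,0,0,0],[-0.14,0,-0.3,0,0,0,0],[-0.17,0,-0.36,0,0,0,0],[-0.19,0,-0.42,0,0,0,0],[-0.215,0,-0.46,0,0,0,0],[-0.215,0,-0.46,0,0,0,0],[-0.215,0,-0.46,0,0,0,0]])

```text
time_s: 4.62
tcp_pos: [601.0, 19.4, 74.0]
tcp_rot: [2.67, 1.158, -0.589]
force: [0.6, 5.0, -5.4]
finger_gap: 11.5
finger_force: 50.0
```

```bash
python3 - <<'E'
from h import *
print(state()['finger_force']); inc(bar(64,0,75),tilt(25,-1))
f=grab('top'); W=cloud(f)
m=np.hypot(W[...,0]-C[0],W[...,1]-C[1])<27
print('bearing top z',np.nanpercentile(W[m][:,2],[10,50,90,98]), 'n>160',(W[m][:,2]>160).sum(), m.sum())
E
```

```text
50.00250220298767
inc [-0.009  0.003  0.025] [ 0.   -0.02 -0.02] | mm 1.1 deg 0.2 | tcp [601.   19.4  74. ] q [ 0.08  0.36  1.68 -0.29  1.44  0.92] t 4.62 gap 11.5 F [ 0.6  5.  -5.4]
bearing top z [151.05920578 165.46546273 168.20947276 169.40313262] n>160 416 546
```

The bearing's top is now at about 166 mm, so the rod is up. Next I'll release the handle and back off.

Request:
jog_arm(increments=[[0,0,0,0,0,0,0.3],[0,0,0,0,0,0,0.3],[0,0,0,0,0,0,0.3],[0,0,-0.3,0,0,0,0.3],[0,0,-0.7,0,0,0,0.3],[0,0,-1.2,0,0,0,0.3],[0,0,-2,0,0,0,0.3],[0,0,-3,0,0,0,0.6],[0,0,-4,0,0,0,0.8],[0,0,-4,0,0,0,0.8]], force=30)

```text
time_s: 5.5
tcp_pos: [652.3, 70.1, 230.0]
tcp_rot: [2.669, 1.155, -0.565]
force: [0.4, -0.5, 1.7]
finger_gap: 43.2
finger_force: 0.0
```

```bash
cat > b.py <<'E'
from h import *
f=grab('top'); W=cloud(f); c=f['color']
m=(np.hypot(W[...,0]-C[0],W[...,1]-C[1])<35)&(W[...,2]>158)&(W[...,2]<175)
P=W[m]; print('n',m.sum(),'z',np.percentile(P[:,2],[5,50,95]),'circle',cv2.minEnclosingCircle(P[:,:2].astype(np.float32)),'mean',P.mean(0))
down=rot(-Zu,-L)
for ang in (0,90,45,-45):
    Rt=R.from_euler('z',ang,degrees=True).as_matrix()@down
    print(ang); inc([C[0],C[1],210],Rt)
E
python3 b.py
```

```text
n 423 z [162.34321322 166.09480947 169.19652126] circle ((557.8961791992188, -27.040775299072266), 25.9899959564209) mean [557.52585143 -27.35625497 165.99665788]
0
inc [-2.888 -0.057  1.762] [ 0.12  4.89 -0.03] | mm 135.4 deg 24.4 | tcp [650.7  69.3 226.4] q [ 0.14  0.34  1.43 -0.27  1.7   0.9 ] t 5.55 gap 47.3 F [-0.1 -0.6  0.3]
90
inc [-2.888 -0.057  1.762] [ -3.74   3.92 -17.73] | mm 135.4 deg 92.7 | tcp [650.7  69.3 226.4] q [ 0.14  0.34  1.43 -0.27  1.7   0.9 ] t 5.55 gap 47.3 F [-0.1 -0.6  0.3]
45
inc [-2.888 -0.057  1.762] [-1.81  4.68 -8.89] | mm 135.4 deg 51.0 | tcp [650.7  69.3 226.4] q [ 0.14  0.34  1.43 -0.27  1.7   0.9 ] t 5.55 gap 47.3 F [-0.1 -0.6  0.3]
-45
inc [-2.888 -0.057  1.762] [2.03 4.58 8.83] | mm 135.4 deg 50.8 | tcp [650.7  69.3 226.4] q [ 0.14  0.34  1.43 -0.27  1.7   0.9 ] t 5.55 gap 47.3 F [-0.1 -0.6  0.3]
```

Request:
jog_arm(increments=[[-0.8,0,0,0,1.2,0,0.8],[-1.6,-0.02,0.3,0,2.4,0,0.8],[-2.4,-0.04,1,0.1,3.6,0,0.8],[-2.89,-0.06,1.76,0.12,4.89,0,0.8],[-2.89,-0.06,1.76,0.12,4.89,0,0.8],[-2.89,-0.06,1.76,0.12,4.89,0,0.8],[-2.89,-0.06,1.76,0.12,4.89,0,0.8]])

```text
time_s: 6.13
tcp_pos: [553.1, -28.9, 203.8]
tcp_rot: [-2.881, -1.244, 0.018]
force: [-0.3, -1.0, -0.0]
finger_gap: 76.1
finger_force: 0.0
```

```bash
python3 - <<'E'
from h import *
inc([557.6,-27.3,161.5],rot(-Zu,-L))
E
```

```text
inc [0.117 0.063 1.057] [-0.09  0.1  -0.06] | mm 42.6 deg 0.8 | tcp [553.1 -28.9 203.8] q [-0.15 -0.07  1.88 -0.    1.34  0.61] t 6.13 gap 76.1 F [-0.3 -1.  -0. ]
```

Request:
jog_arm(increments=[[0.12,0.06,0.2,-0.1,0.1,-0.06,0.8],[0.12,0.06,0.4,-0.1,0.1,-0.06,0.8],[0.12,0.06,0.6,-0.1,0.1,-0.06,0.8],[0.12,0.06,0.6,-0.1,0.1,-0.06,0.8],[0.12,0.06,0.6,-0.1,0.1,-0.06,0.8]])

```text
time_s: 6.55
tcp_pos: [558.4, -25.8, 179.0]
tcp_rot: [-2.879, -1.257, 0.002]
force: [-0.7, -0.7, -0.9]
finger_gap: 76.4
finger_force: 0.0
```

```bash
python3 - <<'E'
from h import *
inc([557.6,-27.3,161.5],rot(-Zu,-L))
E
```

```text
inc [-0.041  0.012  0.437] [-0.01  0.01  0.03] | mm 17.6 deg 0.2 | tcp [558.4 -25.8 179. ] q [-0.14 -0.04  1.9  -0.    1.29  0.61] t 6.55 gap 76.4 F [-0.7 -0.7 -0.9]
```

Request:
jog_arm(increments=[[-0.04,0.01,0.2,0,0,0,0.8],[-0.04,0.01,0.44,0,0,0,0.8],[-0.04,0.01,0.44,0,0,0,0.8],[-0.04,0.01,0.44,0,0,0,0.8]])

```text
time_s: 6.88
tcp_pos: [556.6, -27.8, 160.8]
tcp_rot: [-2.879, -1.254, 0.002]
force: [-0.4, -0.4, 0.3]
finger_gap: 76.2
finger_force: 0.0
```

Request:
jog_arm(increments=[[0,0,0,0,0,0,0.3],[0,0,0,0,0,0,0.3],[0,0,0,0,0,0,0.3],[0,0,0,0,0,0,0.3],[0,0,0,0,0,0,0.3]], force=25)

```text
time_s: 7.3
tcp_pos: [557.6, -28.0, 162.4]
tcp_rot: [2.88, 1.254, 0.002]
force: [0.5, -0.2, 0.6]
finger_gap: 50.7
finger_force: 25.0
```

```bash
python3 - <<'E'
from h import *
s=state(); print(s['finger_force']); R0=R.from_rotvec(s['tcp_rot']).as_matrix()
inc(s['tcp_pos'],rot(-Zu,-L))
inc([445.7,-239,150],rot(-Zu,-L))
E
```

```text
24.98735800033728
inc [0. 0. 0.] [ 0.01 -0.01  0.02] | mm 0.0 deg 0.1 | tcp [557.6 -28.  162.4] q [-0.15 -0.03  1.92  0.    1.26  0.6 ] t 7.3 gap 50.7 F [ 0.5 -0.2  0.6]
inc [-5.769  1.544  0.308] [ 0.01 -0.01  0.02] | mm 239.2 deg 0.1 | tcp [557.6 -28.  162.4] q [-0.15 -0.03  1.92  0.    1.26  0.6 ] t 7.3 gap 50.7 F [ 0.5 -0.2  0.6]
```

Request:
jog_arm(increments=[[0,0,-0.4,0,0,0,0.3],[0,0,-1,0,0,0,0.3],[-0.7,0.2,-1,0,0,0,0.3],[-1.5,0.4,-1,0,0,0,0.3],[-2.3,0.6,-1,0,0,0,0.3],[-3.1,0.8,-1,0,0,0,0.3],[-3.9,1.05,-1,0,0,0,0.3],[-4.7,1.25,-0.6,0,0,0,0.3],[-5.4,1.45,0,0,0,0,0.3],[-5.77,1.54,0.6,0,0,0,0.3],[-5.77,1.54,1.2,0,0,0,0.3],[-5.77,1.54,1.2,0,0,0,0.3]])

```text
time_s: 8.3
tcp_pos: [441.5, -237.6, 108.5]
tcp_rot: [-2.874, -1.248, 0.008]
force: [-1.8, 0.9, -1.4]
finger_gap: 50.0
finger_force: 24.9
```

Request:
jog_arm(increments=[[0,0,0.5,0,0,0,0.3],[0,0,1,0,0,0,0.3],[0,0,1.4,0,0,0,0.3],[0,0,1.4,0,0,0,0.3],[0,0,1.4,0,0,0,0.3]])

```text
time_s: 8.72
tcp_pos: [445.5, -238.4, 58.3]
tcp_rot: [-2.879, -1.256, -0.0]
force: [-0.1, 0.4, -0.6]
finger_gap: 50.2
finger_force: 24.9
```

```bash
python3 - <<'E'
from h import *
inc([445.7,-239,16.5],rot(-Zu,-L))
f=grab('wrist','w2.png')
E
```

```text
inc [-0.008  0.014  1.046] [-0.01 -0.    0.03] | mm 41.8 deg 0.1 | tcp [ 445.5 -238.4   58.3] q [-0.6  -0.03  2.11  0.    1.07  0.15] t 8.72 gap 50.2 F [-0.1  0.4 -0.6]
```

View pics/w2.png

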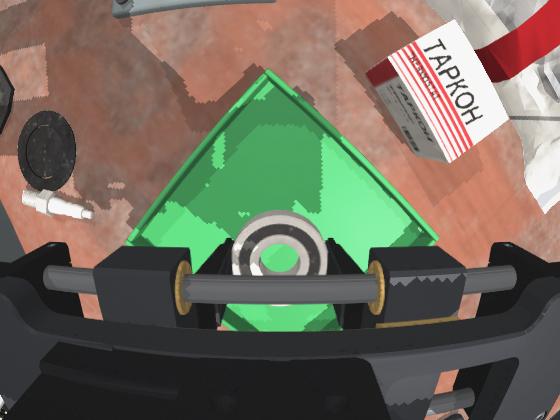

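The bearing sits level in the fingers at (279,258), over the tray floor. I'll lower it.

Request:
jog_arm(increments=[[0,0,0.4,0,0,0,0.3],[0,0,0.75,0,0,0,0.3],[0,0,0.95,0,0,0,0.3],[0,0,1.02,0,0,0,0.3],[0,0,1.02,0,0,0,0.3],[0,0,1.02,0,0,0,0.3]])

```text
time_s: 9.27
tcp_pos: [446.1, -239.3, 18.2]
tcp_rot: [2.879, 1.254, 0.002]
force: [-0.3, -0.1, -1.8]
finger_gap: 49.9
finger_force: 24.9
```

Request:
jog_arm(increments=[[0,0,0.03,0,0,0,0.3],[0,0,0.05,0,0,0,0.3],[0,0,0.05,0,0,0,0.3]])

```text
time_s: 9.52
tcp_pos: [445.7, -239.1, 15.6]
tcp_rot: [2.879, 1.254, 0.001]
force: [-0.2, 0.3, -1.2]
finger_gap: 49.7
finger_force: 24.9
```

Request:
jog_arm(increments=[[0,0,0.02,0,0,0,0.3],[0,0,0.03,0,0,0,0.3],[0,0,0.03,0,0,0,0.3]])

```text
time_s: 9.77
tcp_pos: [445.7, -239.1, 14.9]
tcp_rot: [2.88, 1.255, 0.001]
force: [-2.2, 1.7, 5.0]
finger_gap: 50.2
finger_force: 25.1
```

Contact: 5 N upward. Now I'll release.

Request:
jog_arm(increments=[[0,0,0,0,0,0,0.6],[0,0,0,0,0,0,0.75],[0,0,0,0,0,0,0.75],[0,0,0,0,0,0,0.75],[0,0,0,0,0,0,0.75],[0,0,-0.5,0,0,0,0.75],[0,0,-1.5,0,0,0,0.5],[0,0,-2.5,0,0,0,0],[0,0,-3.5,0,0,0,0],[0,0,-4.5,0,0,0,0],[0,0,-4.5,0,0,0,0]])

```text
time_s: 10.68
tcp_pos: [449.5, -241.6, 204.1]
tcp_rot: [2.867, 1.249, 0.015]
force: [1.0, -0.4, 1.0]
finger_gap: 43.2
finger_force: 0.0
```

```bash
python3 - <<'E'
from h import *
inc([C[0],C[1],200],rot(-Zu,-L))
E
```

```text
inc [ 5.76  -1.67   0.093] [ 0.19 -0.03  0.02] | mm 239.9 deg 1.0 | tcp [ 449.5 -241.6  204.1] q [-0.6  -0.19  1.99  0.    1.33  0.15] t 10.68 gap 43.2 F [ 1.  -0.4  1. ]
```

Request:
jog_arm(increments=[[0.9,-0.25,0,0,0,0,0],[1.8,-0.5,0,0,0,0,0],[2.7,-0.8,0,0,0,0,0],[3.6,-1.05,0,0,0,0,0],[4.5,-1.3,0,0,0,0,0],[5.4,-1.55,0,0,0,0,0],[5.76,-1.65,0,0,0,0,0],[5.76,-1.65,0,0,0,0,0],[5.76,-1.65,0,0,0,0,0],[5.76,-1.65,0,0,0,0,0]])

```text
time_s: 11.52
tcp_pos: [553.5, -25.8, 193.6]
tcp_rot: [2.88, 1.254, -0.001]
force: [0.2, -0.5, -0.0]
finger_gap: 0.4
finger_force: 0.0
```

```bash
python3 - <<'E'
from h import *
inc([C[0],C[1],166],rot(-Zu,-L))
f=grab('top','t2.png'); W=cloud(f)
m=(np.hypot(W[...,0]-445.7,W[...,1]+239)<27)
print('tray bearing z',np.nanpercentile(W[m][:,2],[5,50,95]))
E
```

```text
inc [0.04  0.101 0.69 ] [0.   0.   0.01] | mm 27.9 deg 0.1 | tcp [553.5 -25.8 193.6] q [-0.14 -0.07  1.9  -0.    1.31  0.61] t 11.52 gap 0.4 F [ 0.2 -0.5 -0. ]
tray bearing z [ 2.3737991  17.90549182 22.14236884]
```

View pics/t2.png

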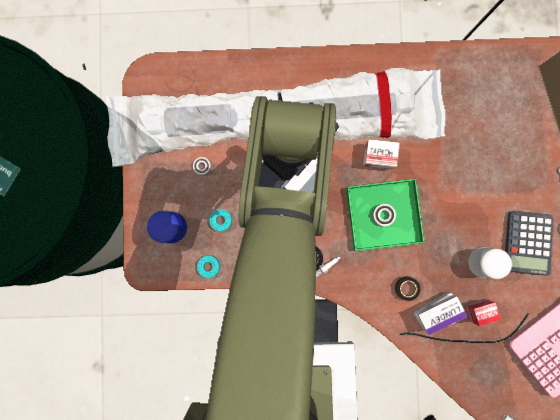

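The bearing lies flat in the tray at (384,215) with its top at about 19 mm. Everything else is where it was, so I'll line up over the rod.

Request:
jog_arm(increments=[[0.04,0.1,0.3,0,0,0,0],[0.04,0.1,0.6,0,0,0,0],[0.04,0.1,0.69,0,0,0,0],[0.04,0.1,0.69,0,0,0,0],[0.04,0.1,0.69,0,0,0,0]])

```text
time_s: 11.98
tcp_pos: [557.3, -27.0, 165.4]
tcp_rot: [-2.88, -1.254, 0.002]
force: [0.1, 0.5, -0.1]
finger_gap: 0.5
finger_force: 0.0
```

```bash
python3 - <<'E'
from h import *
inc([C[0],C[1],147],rot(-Zu,-L))
E
```

```text
inc [-0.003  0.01   0.46 ] [-0.01  0.01  0.01] | mm 18.4 deg 0.1 | tcp [557.3 -27.  165.4] q [-0.14 -0.04  1.91  0.    1.26  0.6 ] t 11.98 gap 0.5 F [ 0.1  0.5 -0.1]
```

Request:
jog_arm(increments=[[0,0,0.07,0,0,0,0],[0,0,0.14,0,0,0,0],[0,0,0.2,0,0,0,0],[0,0,0.26,0,0,0,0],[0,0,0.32,0,0,0,0],[0,0,0.38,0,0,0,0],[0,0,0.44,0,0,0,0],[0,0,0.47,0,0,0,0],[0,0,0.47,0,0,0,0],[0,0,0.47,0,0,0,0]])

```text
time_s: 12.82
tcp_pos: [557.7, -26.7, 147.0]
tcp_rot: [-2.88, -1.255, 0.0]
force: [-0.2, 0.0, 0.5]
finger_gap: 0.3
finger_force: 0.0
```

Request:
jog_arm(increments=[[0,0,-0.5,0,0,0,0],[0,0,-1.3,0,0,0,0],[0,0,-2.2,0,0,0,0],[-0.8,0.2,-3,0,0,0,0],[-1.7,0.8,-3,0,0,0,0],[-2.5,1.4,-3,0,0,0,0],[-3,2.2,-3,0,0,0,0],[-3.2,3,-3,0,0,0,0],[-3.2,3.8,-3,0,0,0,0],[-3.2,4.4,-3,0,0,0,0],[-3.2,4.4,-3,0,0,0,0],[-3.2,4.4,-3,0,0,0,0]])

```text
time_s: 13.82
tcp_pos: [599.7, -240.9, 266.8]
tcp_rot: [-2.88, -1.253, 0.001]
force: [0.3, 0.2, 0.3]
finger_gap: 0.3
finger_force: 0.0
```

```bash
python3 - <<'E'
from h import *
s=state(); print(s['tcp_pos'],s['time_s'])
for n in ('top','scene'):
    f=grab(n,n+'3.png'); W=cloud(f)
    for c,r in ((C,10),((445.7,-239),27)):
        m=(np.hypot(W[...,0]-c[0],W[...,1]-c[1])<r); print(n,m.sum(),np.nanpercentile(W[m][:,2],[5,50,95]) if m.any() else '')
E
```

```text
[ 599.68773855 -240.9495137   266.76417453] 13.8167
top 75 [ 65.26984541 131.0168022  134.16069384]
top 375 [577.59542228 596.16802465 603.45954796]
scene 89 [ 14.56211641  39.30219646 133.20571234]
scene 1467 [  6.9291491  559.63212309 599.29575932]
```

View pics/scene3.png

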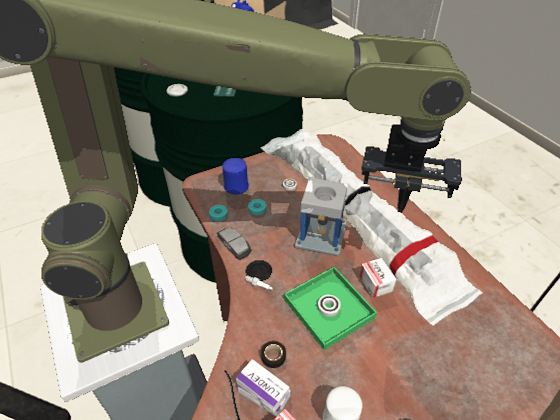

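The rod top now reads 131 mm, which is fully home. The bearing lies flat in the tray at (328,306), the bystanders haven't moved, and the arm is clear.

```bash
python3 -c "
from cell import *
print(job_done())"
```

```text
the job is handed in; nothing more can be done
None
```

The job is handed in, at about 14 s of the 59 s allowed: the rod snapped up, the bearing was laid flat in the green tray, the rod was pushed fully home, and the other things looked undisturbed in the last picture.

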